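Latch the medicine case

TASK

Lock the closed medicine case: with a finger, swing the steel strap standing open at its side over until it lies flat on the lid, and only then push the raised cam lever down, fully home, so that it lies flat across the strap. Push gently with the shut fingers or the back of a finger; grip and lift nothing, do not shove the case along the table, and leave the things on and around it where they are. Then take the hand clear.

Things in the scene. Friction and masses are not known exactly. Their poses are not given: they have to be found in the camera images.
- case: Loose medicine case, 2 kg, grey plastic with white lid, already closed: 220 mm long (its x), 130 mm wide (its y), 75 mm high to the lid's flat top. Origin at the centre of its underside, z up. It stands on rubber feet; shoving it more than 25 mm fails. Strap and lever are mounted on its top.
- strap_hinge (a point): Strap's hinge axis, on the case at (0, -60, 78) mm of the case frame; the axis runs along the case's x. Axes as the case's.
- strap_tip (a point): Middle of the strap's free end, 120 mm from the hinge. The strap is a stiff flat steel bar 30 mm wide (along case x, centred on x = 0), 4 mm thick. Shut, it runs from the hinge along the case's +y, flat on the lid, top face 80 mm above the table.
- strap (a joint): Strap angle in rad about its hinge: 0 = flat on the lid (hard stop), 1.57 = standing straight up, more = leaning outwards to the case's -y side. Starts at 1.65 to 1.95, stop at 2.0. Stiff hinge (0.06 N m friction, about 1 N at its middle): it stays where it is left, or nearly.
- lever_pivot (a point): Cam lever's pivot axis, on the case at (-60, 48, 90) mm of the case frame; the axis runs along the case's y.
- lever_tip (a point): Middle of the lever's free end, 105 mm from the pivot. The lever is a straight steel bar 16 mm wide (along case y), 8 mm thick (10 mm at its darker grip, the outer half). Down, it runs from the pivot along the case's +x, across the strap, top face 94 mm above the table.
- lever (a joint): Lever angle in rad about its pivot: 0 = fully down, flat across the strap (hard stop), 1.57 = standing straight up, more = leaning outwards over the case's -x end. Starts at 1.6 to 2.0, stop at 2.1. Friction 0.2 N m (about 2 to 3 N near its tip); it stays where it is left.
- pill_vial: Bystander: amber vial with white cap, 36 mm across, 72 mm high, on the table off the case's +x end. Origin under its centre.
- white_jar: Bystander: white jar, 42 mm across, 65 mm high, beside the vial (the two swap places). Origin under its centre.
- organiser: Bystander: seven-lid weekly pill box, 196 x 34 x 26 mm, on the table along the case's +y side. Origin under its centre.
- carton: Bystander: flat tablet carton, 120 x 60 x 22 mm, on the table at the case's -y side. Origin under its centre.
- pen: Bystander: pen 141 mm long, 11 mm high, on the table off the case's -x end. Origin under the middle of its barrel.
- dose_cup: Bystander: small open dosing cup, 32 mm across, 30 mm high, standing on the case's lid near its +x end, about (83, -30) mm in the case frame. Origin under its centre.
- crusher: Bystander: grey round pill crusher, 46 mm across, 80 mm high, on the table beyond the pill box. Origin under its centre.

How it is judged (in metres and radians):
On the way, in this order (a step that is already met when the one before it is completed fails the run):
1. the strap lies flat on the lid while the lever is still up (value of joint strap below 0.08 rad and value of joint lever above 1.2 rad), for 0.2 s.
2. the cam lever is fully down across the strap (value of joint each of lever, strap below 0.08 rad), for 0.2 s.
At the end, for the whole second after the job is handed in: Strap within 0.08 rad of flat on the lid, lever within 0.08 rad of fully down, case at rest within 25 mm of where it stood, all bystanders within 25 mm of where they stood (all of step 2 and linear speed of case below 0.01 m/s and distance of each of case, pill_vial, white_jar, organiser, carton, pen, dose_cup, crusher from where it was at the start of the episode below 0.025 m); the robot touches nothing.
It fails at once if the lever is pushed down before the strap is over (value of joint lever below 1.2 rad and value of joint strap above 0.2 rad).
It fails at once if the case is shoved more than 25 mm, lifted or tipped (distance of case from where it was at the start of the episode above 0.025 m or height (world z) of case above 0.01 m or angle between case's own z axis and vertical above 0.08 rad).
It fails at once if the strap or lever is gripped or forced while it swings (over 18 N from the fingers; a push needs 1 to 4 N) ((contact force between the fingers and case above 18 N and value of joint strap between 0.15 and 1.5 rad) or (contact force between the fingers and case above 18 N and value of joint lever between 0.15 and 1.4 rad)).
It fails at once if the case, strap or lever is pressed with over 90 N (contact force between the fingers and case above 90 N).
It fails at once if a bystander is lifted, shoved more than 25 mm or knocked over (distance of any of pill_vial, white_jar, organiser, carton, pen, dose_cup, crusher from where it was at the start of the episode above 0.025 m or angle between any of pill_vial, white_jar, organiser, carton, pen, dose_cup, crusher's own z axis and vertical above 0.5 rad).
It also fails if it takes over 54 s, if anything falls off the work surface, if the arm or the gripper's body presses on something with over 40 N, if the wrist force passes 120 N, or if a joint passes its speed limit or range.

ROBOT

A 6-joint arm with a two-finger parallel gripper is mounted at the origin on the work surface. World frame = base frame: x ahead of the robot, y to its left, z up, the work surface at z = 0. Lengths are in mm, angles in rad, forces in N, time in s.
With the tool pointing down it reaches from about 400 to 925 mm from the base axis. Payload 12.5 kg.
Tool frame: the origin (TCP) lies on the mounting face of the last link; the fingertips stand 190 mm ahead of it and the grasp point (between the pads) lies 171 mm ahead of it (env.grasp_offset is the distance from the TCP to the grasp point, in mm); z points along the fingers, y is the direction in which the jaws open and shut (so a half turn about z gives the same grasp; the last joint's range is limited). The gripper opens to 95 mm and grips with 3 to 60 N. Pads are 20 mm wide; open, the fingers measure 119 mm over their backs; the gripper's body (75 mm by 180 mm) begins 59 mm behind the grasp point.
Start: joints at [-1.393, 0.491, 1.559, -0, 1.092, -0.106], TCP at [175.023, -599.993, 404.761] pointing down, gripper open.
Joint ranges: [-3.1, 3.1], [-0.84, 2.19], [0.05, 2.79], [-1.13, 4.28], [0.06, 2.93], [-2.69, 2.69]. Speed limits (rad/s): [2.22, 2.22, 2.79, 3.14, 3.14, 3.14].

INTERFACE

Orientations are given as [roll, pitch, yaw] about the fixed x, y, z axes, in that order (R = Rz(yaw) Ry(pitch) Rx(roll)).
In Python, from cell import env, viewer gives the robot as it stands.
- The arm moves only by the tool play_rows, never from a script. Its argument "increments" is a list of rows, each an object of numbers: "dx", "dy", "dz": the shift along the tool's x, y, z in mm; "rx", "ry", "rz": the turn, a rotation vector about the tool's x, y, z in units of 6 degrees (1.0 is 6 degrees). A call has 1 to 8 rows; each row is the pose to reach, as a shift and turn from the pose measured when the call began, along the tool's axes at that moment; what a row does not reach only later rows make up. A row lasts 1/12 s, in which the tool goes at most 41.7 mm and 7.16 degrees, less where a joint would pass 70% of its speed; a pose out of reach is approached as far as the arm can. A call with a gripper value outside its range is refused whole. "fingers" is the opening, from 0 (shut) to 1 (fully open), set as the call begins (left out, the last holds). The fingers move at their own pace and stop on an object; the grip force is fixed at half the most. Time passes only in rows, so rows that repeat a pose let the fingers close. It gives the time, the measured TCP pose, the force and the opening at its end, in the units of the state.
- env.state(): the state, without advancing time (a new reading comes with each control period).
- viewer.read_camera(name): name is "side" or "top"; returns a dict with "image" (400x640x3 uint8, red, green, blue), "fx", "fy", "cx", "cy" (pixels), "rvec" (rotation vector, rad) and "tvec" (3), from world to camera coordinates, as OpenCV has them. Camera axes: x right, y down, z forward; pixel columns grow to the right and rows downward; lengths in mm; the calibration is good to about 2 mm. A picture is of the moment at which its call begins. There is no depth.
- env.job_done(): hands the job in, once; it reports no verdict.
The state is a dict: "t": time; "joints": joint angles; "qvel": joint speeds; "tau": joint torques, N m; "eef_pos": TCP position; "tcp_rot": TCP orientation; "ft_force": force on the tool from outside, world axes, zero at the start; "moment": the same for the moment, N m; "opening": opening from 0.0 (shut) to 1.0 (fully open).
Only numpy, scipy, OpenCV 4.12 (cv2) and the standard library are available. Lean on these libraries where they do the work, as an engineer would, in place of code of your own. Each camera call takes 0.05 s, during which the arm holds its last target.

## Working session

There is one attempt and no reset: what is moved stays moved. The work goes in short steps, Python scripts to look and compute and a tool call to move; the robot and the scene stay as the last step left them, time stands still between calls to the robot, and variables do not carry over. Pictures are saved under pics/ and viewed, and the job is handed in when it is done.

Besides the shell and the picture viewer there is one more tool, called after "Call:" by a JSON object that holds its "api" and its "payload". play_rows: Moves the arm, as the interface text tells. Its arguments: {"type":"object","properties":{"increments":{"type":"array","items":{"type":"object","properties":{"dx":{"type":"number"},"dy":{"type":"number"},"dz":{"type":"number"},"rx":{"type":"number"},"ry":{"type":"number"},"rz":{"type":"number"}}}},"fingers":{"type":"number"}},"required":["increments"]}

```bash
ls; mkdir -p pics; python3 - <<'E'
from cell import env, viewer
import cv2,numpy as np
for n in ("side","top"):
    c=viewer.read_camera(n)
    cv2.imwrite(f"pics/{n}0.png",c["image"][:,:,::-1])
    R=cv2.Rodrigues(np.array(c["rvec"]))[0]
    print(n,c["fx"],c["fy"],c["cx"],c["cy"],(-R.T@np.array(c["tvec"])).round(),R.round(3).tolist())
print(env.state())
E
```

```text
pics
side 370.3412291287409 370.3412291287409 320.4169463869462 204.01783752477792 [ 540. -477.  496.] [[0.986, -0.168, -0.021], [-0.115, -0.579, -0.807], [0.124, 0.798, -0.59]]
top 376.1244679786391 376.1244679786391 321.24547480864595 195.56417268067568 [574.  67. 770.] [[-0.002, -1.0, -0.01], [-0.997, 0.003, -0.078], [0.078, 0.01, -0.997]]
{'t': 0.1, 'joints': array([-1.39261506e+00,  4.91501551e-01,  1.55935958e+00,  3.78358736e-06,
        1.09171345e+00, -1.05574930e-01]), 'qvel': array([ 0.00101683,  0.00078066, -0.00172981,  0.00055366, -0.00131448,
        0.00154446]), 'tau': array([ 3.22052409e-03, -6.13621473e+01, -2.58606219e+01,  6.94017252e-02,
        4.70313686e-02, -6.53581901e-05]), 'eef_pos': array([ 175.01110287, -599.97764264,  404.22864604]), 'tcp_rot': array([-3.14061654e+00, -1.06812391e-04,  2.83754399e-01]), 'ft_force': array([ 0.13948986,  0.37597585, -0.31414669]), 'moment': array([-0.07156587, -0.00958249, -0.005546  ]), 'opening': 0.9995836005875125}
```

View pics/side0.png

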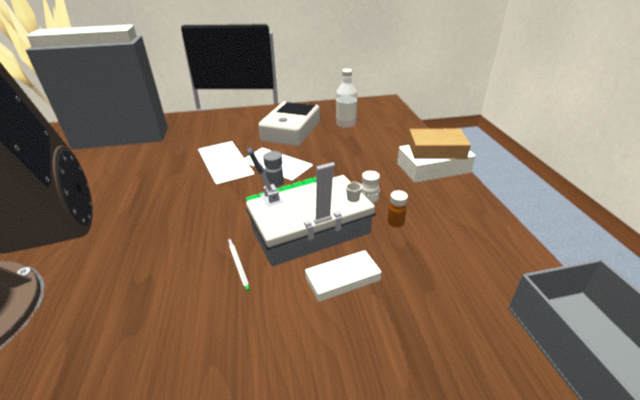

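View pics/top0.png

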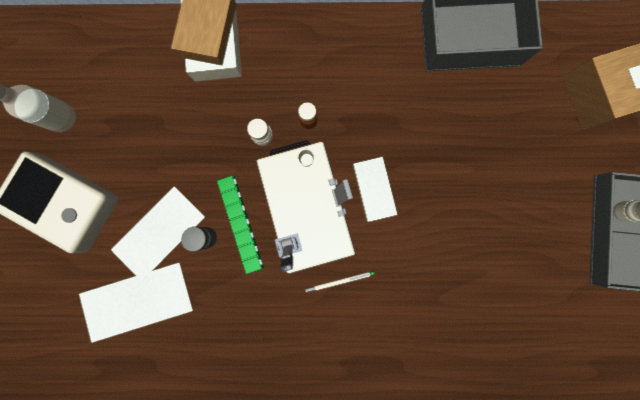

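The side view shows the case near (310,215), with the strap upright at about (324,192) and the lever leaning away around (258,162). In the top view the lid corners are about (257,158), (323,142), (354,255) and (289,272). The cup is at (306,158), and the lever and bracket at (288,250).

```bash
cat > h.py <<'E'
from cell import env, viewer
import cv2,numpy as np
class Cam:
    def __init__(s,n):
        c=viewer.read_camera(n); s.im=c["image"]; s.K=np.array([[c["fx"],0,c["cx"]],[0,c["fy"],c["cy"]],[0,0,1.]])
        s.rv=np.array(c["rvec"],float);s.tv=np.array(c["tvec"],float).ravel(); s.R=cv2.Rodrigues(s.rv)[0]; s.C=-s.R.T@s.tv
    def ray(s,p): return s.R.T@np.linalg.solve(s.K,np.array([p[0],p[1],1.]))
    def onz(s,p,z):
        d=s.ray(p); return s.C+d*(z-s.C[2])/d[2]
    def onplane(s,p,n,o):
        d=s.ray(p); return s.C+d*(np.dot(n,np.array(o)-s.C)/np.dot(n,d))
    def proj(s,P): return cv2.projectPoints(np.array(P,float).reshape(-1,3),s.rv,s.tv,s.K,None)[0].reshape(-1,2)
    def crop(s,x0,y0,x1,y1,k,f,):
        cv2.imwrite(f,cv2.resize(s.im[y0:y1,x0:x1,::-1],None,fx=k,fy=k,interpolation=cv2.INTER_CUBIC))
E
python3 - <<'E'
from h import *
t=Cam("top"); s=Cam("side")
t.crop(240,130,400,285,5-1,"pics/tc.png"); s.crop(220,130,420,300,4,"pics/sc.png")
hsv=cv2.cvtColor(t.im,cv2.COLOR_RGB2HSV)
m=((hsv[...,1]<60)&(hsv[...,2]>190)).astype(np.uint8)
n,l,st,ce=cv2.connectedComponentsWithStats(m)
for i in range(1,n):
    if st[i,4]>100: print(i,st[i],ce[i])
i=l[200,290]; print(i)
cs,_=cv2.findContours((l==i).astype(np.uint8),cv2.RETR_EXTERNAL,cv2.CHAIN_APPROX_NONE)
c=max(cs,key=cv2.contourArea); 
h=cv2.convexHull(c)
r=cv2.minAreaRect(h); b=cv2.boxPoints(r); print(r,b)
P=[t.onz(p,75) for p in b]; print(np.round(P,1)); 
for k in range(4): print(np.linalg.norm(P[k]-P[(k+1)%4]))
E
```

```text
2 [186  26  50  46 616] [215.05681818  59.20616883]
3 [629  65  11  24 169] [635.41420118  75.34911243]
4 [ 14  91  22  27 435] [ 24.59310345 104.36091954]
5 [299 103  17  16 223] [306.87443946 110.52017937]
6 [248 119  19  19 290] [256.94482759 127.92413793]
7 [ 257  142   97  131 7465] [305.34346952 205.59383791]
8 [   0  153  102  100 3361] [ 58.91341863 209.8916989 ]
9 [ 354  157   43   64 1768] [374.97567873 188.83031674]
13 [  80  187  124  155 9035] [144.25368013 272.86983951]
29 [315 273  55  17 198] [341.37373737 281.11111111]
7
((304.80877685546875, 206.91290283203125), (117.4928970336914, 69.07427215576172), 74.24882507324219) [[255.62119 159.74786]
 [322.1017  140.99695]
 [353.99637 254.07794]
 [287.51584 272.82886]]
[[696.1 196.3  75. ]
 [731.1  71.9  75. ]
 [521.   14.1  75. ]
 [487.3 135.6  75. ]]
129.26366980501427
217.93596184913696
126.16878186788468
217.50358587950723
```

```bash
ls pics
```

```text
sc.png
side0.png
tc.png
top0.png
```

View pics/tc.png

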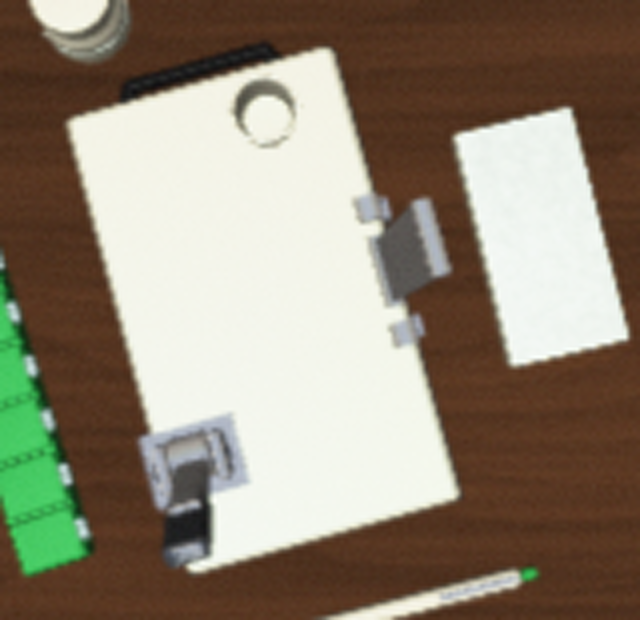

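View pics/sc.png

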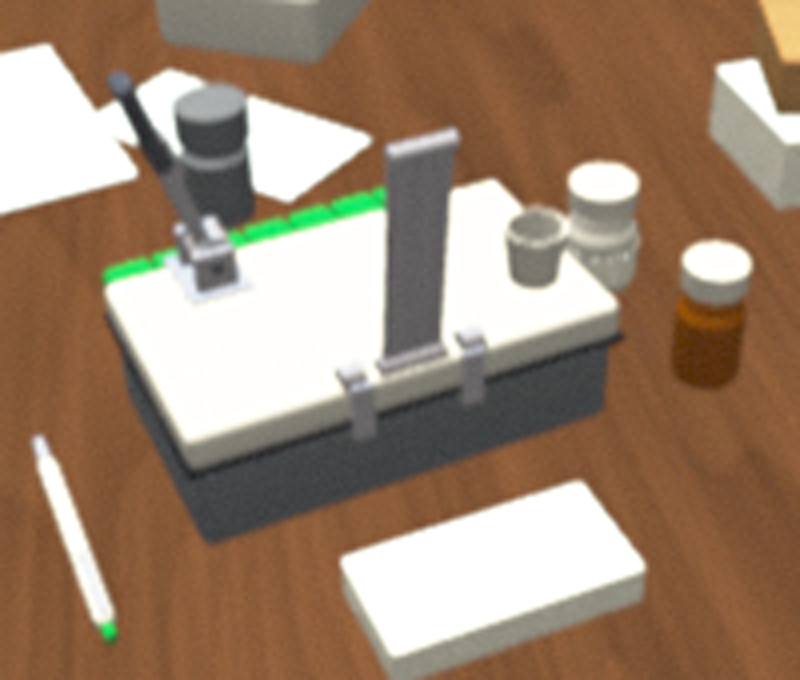

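```bash
cat >> h.py <<'E'
# case frame from lid corners
P=np.array([[696.1,196.3],[731.1,71.9],[521,14.1],[487.3,135.6]])
O=P.mean(0); vx=(P[0]+P[1]-P[2]-P[3]); YAW=np.arctan2(vx[1],vx[0])
X=np.array([np.cos(YAW),np.sin(YAW),0]);Y=np.array([-X[1],X[0],0]);Z=np.array([0,0,1.])
def W(x,y,z): return np.array([O[0],O[1],0])+x*X+y*Y+z*Z
def L(p): d=np.array(p)-np.array([O[0],O[1],0]); return np.array([d@X,d@Y,d[2]])
E
python3 - <<'E'
from h import *
t=Cam("top"); s=Cam("side")
print(O,YAW)
for c,o in((t,(240,130,4)),(s,(220,130,4))):
    im=cv2.resize(c.im[:,:,::-1],None,fx=4,fy=4,interpolation=cv2.INTER_CUBIC)
    def pl(pts,col):
        q=(c.proj(pts)*4+2).astype(int); cv2.polylines(im,[q.reshape(-1,1,2)],False,col,1)
    pl([W(-110,-65,75),W(110,-65,75),W(110,65,75),W(-110,65,75),W(-110,-65,75)],(0,0,255))
    for a in(1.65,1.75,1.85,1.95): pl([W(0,-60,78),W(0,-60+120*np.cos(a),78+120*np.sin(a))],(0,255,0))
    for a in(1.6,1.7,1.8,1.9,2.0): pl([W(-60,48,90),W(-60+105*np.cos(a),48,90+105*np.sin(a))],(255,0,0))
    x,y,k=o; cv2.imwrite(f"pics/ov{x}.png",im[y*4:y*4+600,x*4:x*4+800])
E
```

```text
[608.875 104.475] 0.27568079016187164
```

View pics/ov240.png

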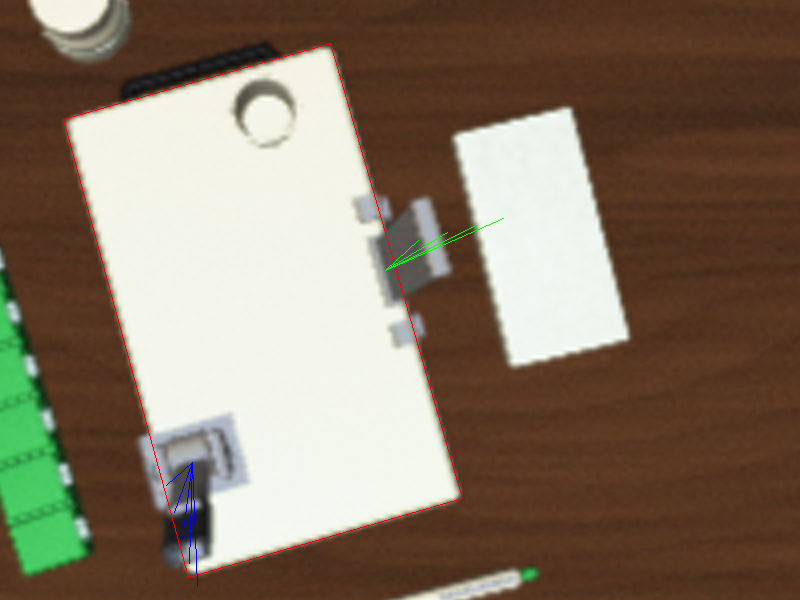

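View pics/ov220.png

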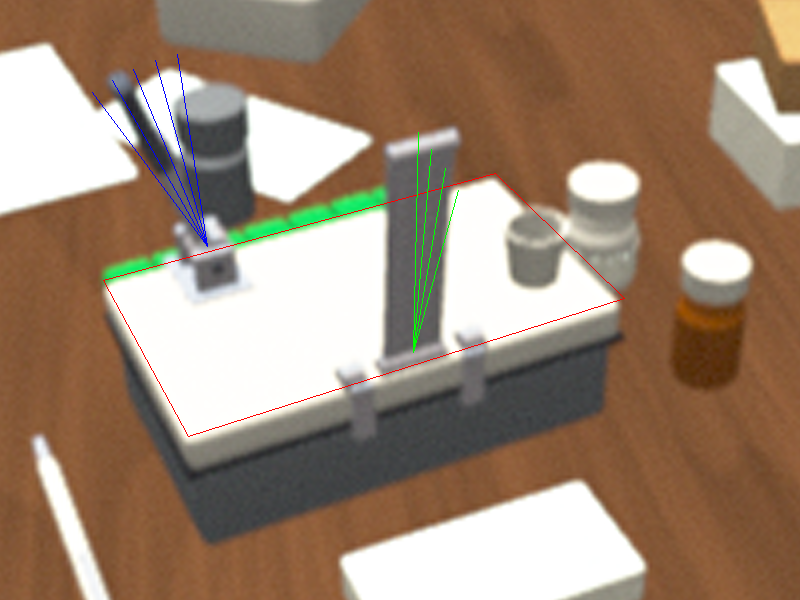

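The case frame fits both views: centre (608.9, 104.5), yaw 0.276, with edges matching the nominal sizes. By the overlay the strap is at about 1.70 rad and the lever at about 1.88 rad. The tool's x is already along the case's x, and its y along the case's −y. Next I work out the approach.

```bash
cat >> h.py <<'E'
def tip():
    st=env.state(); R=cv2.Rodrigues(np.zeros(3))[0]
    from scipy.spatial.transform import Rotation as Ro
    R=Ro.from_euler('xyz',st["tcp_rot"]).as_matrix(); p=np.array(st["eef_pos"])
    return p+190*R[:,2],R,st
def go(*targets):
    p,R,st=tip(); print("t",st["t"],"tip case",L(p).round(1),"yaw",st["tcp_rot"][2]-YAW,"F",st["ft_force"].round(1))
    for q in targets: print(q,"->",(R.T@(W(*q)-p)).round(1))
E
python3 - <<'E'
from h import *
go((0,-200,190),(0,-115,172))
E
```

```text
t 0.3 tip case [-609.2 -559.7  214.6] yaw 0.00813785155451452 F [-0.1  0.1  0.7]
(0, -200, 190) -> [ 612.1 -354.7   24.7]
(0, -115, 172) -> [ 612.8 -439.7   42.7]
```

Call:
{"api": "play_rows", "payload": {"fingers": 0, "increments": [{"dx":32,"dy":-19},{"dx":65,"dy":-38},{"dx":98,"dy":-57},{"dx":130,"dy":-76},{"dx":163,"dy":-95},{"dx":196,"dy":-114},{"dx":228,"dy":-133},{"dx":260,"dy":-150,"rz":0.08}]}}

```text
invalid input
```

Call:
{"api": "play_rows", "payload": {"increments": [{"dx":32,"dy":-19},{"dx":65,"dy":-38},{"dx":98,"dy":-57},{"dx":130,"dy":-76},{"dx":163,"dy":-95},{"dx":196,"dy":-114},{"dx":228,"dy":-133},{"dx":260,"dy":-150}]}}

```text
invalid input
```

```bash
python3 - <<'E'
from h import *
go((0,-200,190),(0,-115,172))
E
```

```text
t 0.3 tip case [-609.2 -559.7  214.6] yaw 0.00813785155451452 F [-0.1  0.1  0.7]
(0, -200, 190) -> [ 612.1 -354.7   24.7]
(0, -115, 172) -> [ 612.8 -439.7   42.7]
```

Call:
{"api": "play_rows", "payload": {"fingers": 0, "increments": [{"dx":32,"dy":-19,"dz":0,"rx":0,"ry":0,"rz":0},{"dx":65,"dy":-38,"dz":0,"rx":0,"ry":0,"rz":0}]}}

```text
t: 0.47
eef_pos: [226.3, -545.4, 404.0]
tcp_rot: [-3.141, 0.0, 0.281]
ft_force: [1.0, -0.3, -0.3]
opening: 0.911
```

Call:
{"api": "play_rows", "payload": {"fingers": 0, "increments": [{"dx":34,"dy":-20,"dz":0,"rx":0,"ry":0,"rz":0},{"dx":68,"dy":-40,"dz":0,"rx":0,"ry":0,"rz":0},{"dx":102,"dy":-60,"dz":0,"rx":0,"ry":0,"rz":0},{"dx":136,"dy":-80,"dz":0,"rx":0,"ry":0,"rz":0},{"dx":170,"dy":-100,"dz":0,"rx":0,"ry":0,"rz":0},{"dx":204,"dy":-120,"dz":0,"rx":0,"ry":0,"rz":0},{"dx":238,"dy":-140,"dz":0,"rx":0,"ry":0,"rz":0},{"dx":272,"dy":-160,"dz":0,"rx":0,"ry":0,"rz":0}]}}

```text
t: 1.13
eef_pos: [444.3, -314.6, 404.3]
tcp_rot: [-3.141, -0.0, 0.281]
ft_force: [-1.0, -0.5, -0.4]
opening: 0.355
```

Call:
{"api": "play_rows", "payload": {"increments": [{"dx":34,"dy":-20,"dz":0,"rx":0,"ry":0,"rz":0},{"dx":68,"dy":-40,"dz":0,"rx":0,"ry":0,"rz":0},{"dx":102,"dy":-60,"dz":0,"rx":0,"ry":0,"rz":0},{"dx":136,"dy":-80,"dz":0,"rx":0,"ry":0,"rz":0},{"dx":170,"dy":-100,"dz":0,"rx":0,"ry":0,"rz":0},{"dx":204,"dy":-120,"dz":0,"rx":0,"ry":0,"rz":0},{"dx":238,"dy":-140,"dz":0,"rx":0,"ry":0,"rz":0},{"dx":270,"dy":-155,"dz":10,"rx":0,"ry":0,"rz":0}]}}

```text
t: 1.8
eef_pos: [662.0, -88.5, 396.0]
tcp_rot: [3.141, -0.003, 0.282]
ft_force: [-0.4, -1.1, 1.4]
opening: 0.002
```

```bash
python3 - <<'E'
from h import *
go((0,-200,190),(0,-115,172))
E
```

```text
t 1.8 tip case [  -0.9 -200.3  206. ] yaw 0.005925067823092656 F [-0.4 -1.1  1.4]
(0, -200, 190) -> [ 0.8 -0.3 16. ]
(0, -115, 172) -> [  1.3 -85.3  33.9]
```

Call:
{"api": "play_rows", "payload": {"increments": [{"dx":0,"dy":-12,"dz":8,"rx":0,"ry":0,"rz":0},{"dx":0,"dy":-32,"dz":16,"rx":0,"ry":0,"rz":0},{"dx":1,"dy":-52,"dz":25,"rx":0,"ry":0,"rz":0},{"dx":1,"dy":-70,"dz":34,"rx":0,"ry":0,"rz":0},{"dx":1,"dy":-82,"dz":36,"rx":0,"ry":0,"rz":0},{"dx":1,"dy":-85,"dz":36,"rx":0,"ry":0,"rz":0}]}}

```text
t: 2.3
eef_pos: [638.8, -5.1, 359.5]
tcp_rot: [3.142, -0.001, 0.283]
ft_force: [0.1, -1.0, -0.3]
opening: 0.008
```

```bash
python3 - <<'E'
from h import *
s=Cam("side"); s.crop(220,60,420,210,4,"pics/s1.png")
go((0,-92,170))
r=95
for a in np.linspace(1.7,0,18):
    y=-60+r*np.cos(a)-2*np.sin(a)-12; z=78+r*np.sin(a)+2*np.cos(a); print(round(a,2),round(y,1),round(z,1))
E
```

```text
t 2.35 tip case [  -0.4 -114.3  170.2] yaw 0.007165828675260277 F [ 1.   0.3 -0.3]
(0, -92, 170) -> [  0.5 -22.3   0.2]
1.7 -86.2 172.0
1.6 -76.8 172.9
1.5 -67.3 172.9
1.4 -57.8 172.0
1.3 -48.5 170.1
1.2 -39.4 167.3
1.1 -30.7 163.6
1.0 -22.4 159.0
0.9 -14.5 153.7
0.8 -7.2 147.5
0.7 -0.6 140.7
0.6 5.3 133.3
0.5 10.4 125.3
0.4 14.7 116.8
0.3 18.2 108.0
0.2 20.7 98.8
0.1 22.3 89.5
0.0 23.0 80.0
```

View pics/s1.png

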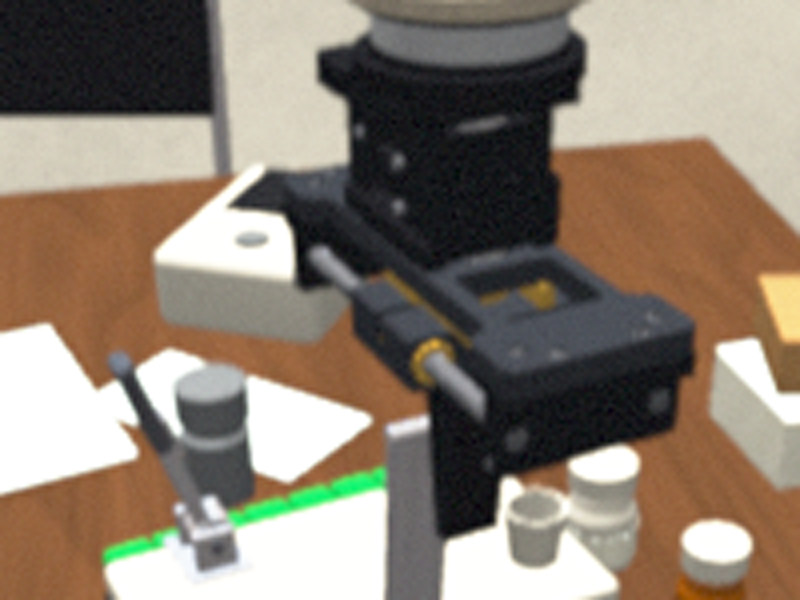

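```bash
python3 - <<'E'
from h import *
s=Cam("side"); p,R,_=tip()
print(s.proj([p, W(0,-75,197),W(0,-60,78)]).round(1), s.proj([p+a*12*R[:,1]+b*10*R[:,0] for a in(-1,1) for b in(-1,1)]).round(1))
E
```

```text
[[337.2 190.8]
 [325.7 164.5]
 [322.9 217.6]] [[328.  188.6]
 [339.2 185.4]
 [335.1 196.4]
 [346.5 192.9]]
```

The finger's projection, about (337,191), agrees with the image. The finger is outside the strap and clear of it, so I start the push.

Call:
{"api": "play_rows", "payload": {"increments": [{"dx":0,"dy":-12,"dz":0,"rx":0,"ry":0,"rz":0},{"dx":0,"dy":-20,"dz":0,"rx":0,"ry":0,"rz":0},{"dx":0,"dy":-27,"dz":0,"rx":0,"ry":0,"rz":0},{"dx":0,"dy":-34,"dz":0,"rx":0,"ry":0,"rz":0},{"dx":0,"dy":-41,"dz":0,"rx":0,"ry":0,"rz":0},{"dx":0,"dy":-48,"dz":0,"rx":0,"ry":0,"rz":0},{"dx":0,"dy":-54,"dz":0,"rx":0,"ry":0,"rz":0},{"dx":0,"dy":-60,"dz":0,"rx":0,"ry":0,"rz":0}]}}

```text
t: 3.07
eef_pos: [622.6, 51.8, 360.4]
tcp_rot: [3.14, -0.003, 0.282]
ft_force: [-0.0, -1.7, -0.6]
opening: 0.005
```

```bash
python3 - <<'E'
from h import *
s=Cam("side"); s.crop(220,130,420,280,4,"pics/s2.png")
go(*[(0,y,z) for y,z in((-48.5,170),(-39.4,167.3),(-30.7,163.6),(-22.4,159),(-14.5,153.7),(-7.2,147.5),(-.6,140.7),(5.3,133.3))])
E
```

```text
t 3.1167 tip case [ -0.6 -53.8 170.4] yaw 0.007233294423849124 F [ 0.2  1.3 -0.1]
(0, -48.5, 170) -> [ 0.6 -5.3  0.4]
(0, -39.4, 167.3) -> [  0.7 -14.4   3.1]
(0, -30.7, 163.6) -> [  0.8 -23.1   6.8]
(0, -22.4, 159) -> [  0.8 -31.4  11.4]
(0, -14.5, 153.7) -> [  0.8 -39.3  16.7]
(0, -7.2, 147.5) -> [  0.9 -46.6  22.8]
(0, -0.6, 140.7) -> [  0.9 -53.2  29.6]
(0, 5.3, 133.3) -> [  0.9 -59.1  37. ]
```

View pics/s2.png

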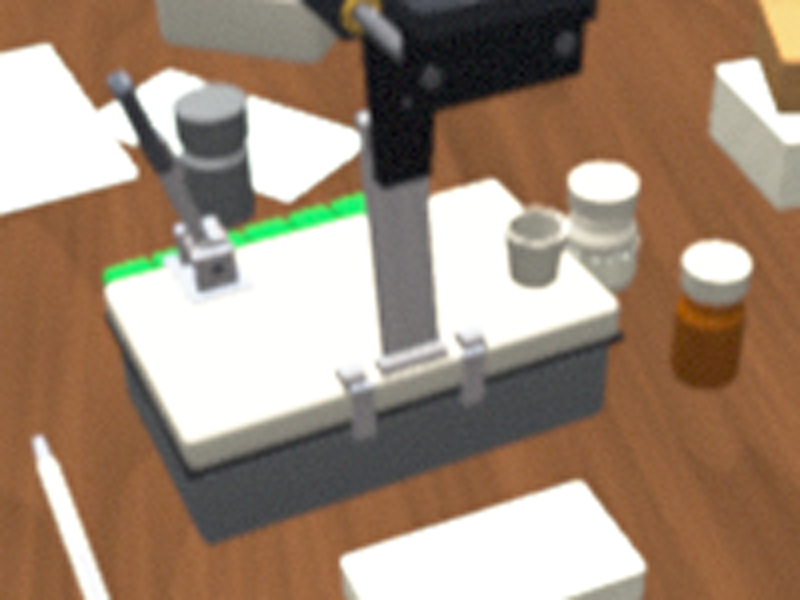

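The strap is now leaning inwards, with its tip at about (365,118) behind the finger. The case hasn't moved and the forces are small, so I continue along the arc.

Call:
{"api": "play_rows", "payload": {"increments": [{"dx":1,"dy":-5,"dz":0,"rx":0,"ry":0,"rz":0},{"dx":1,"dy":-14,"dz":3,"rx":0,"ry":0,"rz":0},{"dx":1,"dy":-23,"dz":7,"rx":0,"ry":0,"rz":0},{"dx":1,"dy":-31,"dz":11,"rx":0,"ry":0,"rz":0},{"dx":1,"dy":-39,"dz":17,"rx":0,"ry":0,"rz":0},{"dx":1,"dy":-46.5,"dz":23,"rx":0,"ry":0,"rz":0},{"dx":1,"dy":-53,"dz":30,"rx":0,"ry":0,"rz":0},{"dx":1,"dy":-59,"dz":37,"rx":0,"ry":0,"rz":0}]}}

```text
t: 3.78
eef_pos: [606.7, 110.3, 322.5]
tcp_rot: [3.141, -0.003, 0.283]
ft_force: [0.5, -0.3, 0.3]
opening: 0.006
```

```bash
python3 - <<'E'
from h import *
s=Cam("side"); s.crop(220,130,420,280,4,"pics/s3.png")
go(*[(0,y,z) for y,z in((10.4,125.3),(14.7,116.8),(18.2,108),(20.7,98.8),(22,91),(22.5,86),(23,82),(23,80))])
E
```

```text
t 3.8333 tip case [ -0.6   6.9 131.1] yaw 0.007954427452876223 F [-1.   0.8 -2.3]
(0, 10.4, 125.3) -> [ 0.6 -3.5  5.8]
(0, 14.7, 116.8) -> [ 0.7 -7.8 14.3]
(0, 18.2, 108) -> [  0.7 -11.3  23.1]
(0, 20.7, 98.8) -> [  0.7 -13.8  32.3]
(0, 22, 91) -> [  0.7 -15.1  40.1]
(0, 22.5, 86) -> [  0.7 -15.6  45.1]
(0, 23, 82) -> [  0.7 -16.1  49.1]
(0, 23, 80) -> [  0.7 -16.1  51.1]
```

View pics/s3.png

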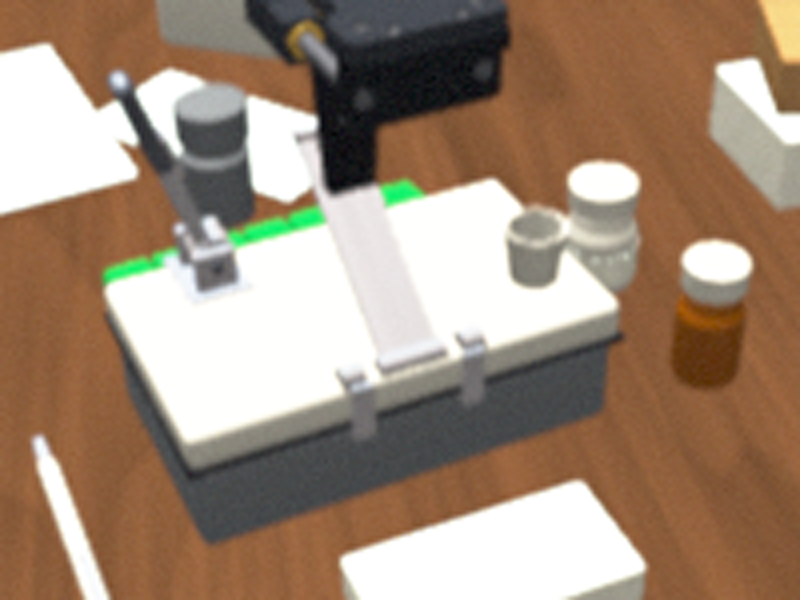

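The strap is at about 0.6 rad and following the finger. I continue down and slow near the lid.

Call:
{"api": "play_rows", "payload": {"increments": [{"dx":0,"dy":-4,"dz":6,"rx":0,"ry":0,"rz":0},{"dx":0,"dy":-8,"dz":13,"rx":0,"ry":0,"rz":0},{"dx":0,"dy":-11,"dz":20,"rx":0,"ry":0,"rz":0},{"dx":0,"dy":-13,"dz":27,"rx":0,"ry":0,"rz":0},{"dx":0,"dy":-15,"dz":34,"rx":0,"ry":0,"rz":0},{"dx":0,"dy":-15,"dz":40,"rx":0,"ry":0,"rz":0},{"dx":0,"dy":-15,"dz":44,"rx":0,"ry":0,"rz":0},{"dx":0,"dy":-15,"dz":47,"rx":0,"ry":0,"rz":0}]}}

```text
t: 4.5
eef_pos: [602.1, 125.3, 273.5]
tcp_rot: [3.142, -0.0, 0.283]
ft_force: [-0.4, 1.0, 0.3]
opening: 0.006
```

Call:
{"api": "play_rows", "payload": {"increments": [{"dx":0,"dy":0,"dz":1,"rx":0,"ry":0,"rz":0},{"dx":0,"dy":0,"dz":2,"rx":0,"ry":0,"rz":0},{"dx":0,"dy":0,"dz":2.5,"rx":0,"ry":0,"rz":0},{"dx":0,"dy":0,"dz":3,"rx":0,"ry":0,"rz":0}]}}

```text
t: 4.83
eef_pos: [602.2, 125.1, 270.7]
tcp_rot: [3.141, -0.001, 0.283]
ft_force: [0.9, -0.5, -0.9]
opening: 0.006
```

```bash
python3 - <<'E'
from h import *
s=Cam("side"); s.crop(220,130,420,280,4,"pics/s4.png")
go((0,22,80))
E
```

```text
t 4.8833 tip case [-0.8 21.7 80.6] yaw 0.007676517852178488 F [ 0.1  0.5 -0.4]
(0, 22, 80) -> [ 0.8 -0.3  0.6]
```

View pics/s4.png

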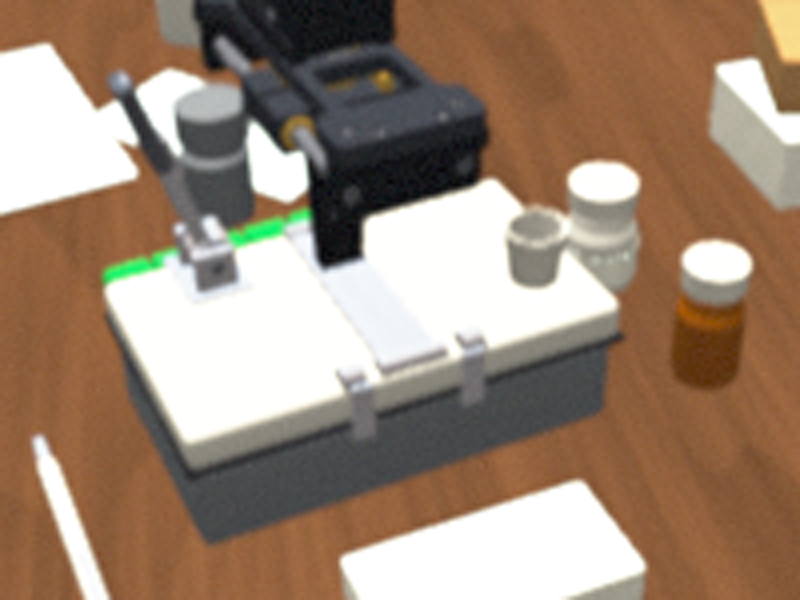

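The strap looks almost flat. I press until the force reading confirms contact with the stop.

Call:
{"api": "play_rows", "payload": {"increments": [{"dx":0,"dy":0,"dz":0.7,"rx":0,"ry":0,"rz":0},{"dx":0,"dy":0,"dz":1.4,"rx":0,"ry":0,"rz":0},{"dx":0,"dy":0,"dz":1.8,"rx":0,"ry":0,"rz":0},{"dx":0,"dy":0,"dz":1.8,"rx":0,"ry":0,"rz":0}]}}

```text
t: 5.22
eef_pos: [602.1, 125.2, 270.1]
tcp_rot: [3.141, -0.002, 0.283]
ft_force: [-3.6, -0.8, 12.0]
opening: 0.001
```

12 N against the stop, so the strap is flat. I hold briefly and lift away.

Call:
{"api": "play_rows", "payload": {"increments": [{"dx":0,"dy":0,"dz":0,"rx":0,"ry":0,"rz":0},{"dx":0,"dy":0,"dz":0,"rx":0,"ry":0,"rz":0},{"dx":0,"dy":0,"dz":-10,"rx":0,"ry":0,"rz":0},{"dx":0,"dy":0,"dz":-40,"rx":0,"ry":0,"rz":0},{"dx":0,"dy":0,"dz":-75,"rx":0,"ry":0,"rz":0},{"dx":0,"dy":0,"dz":-110,"rx":0,"ry":0,"rz":0},{"dx":0,"dy":0,"dz":-140,"rx":0,"ry":0,"rz":0},{"dx":0,"dy":0,"dz":-150,"rx":0,"ry":0,"rz":0}]}}

```text
t: 5.88
eef_pos: [601.8, 125.2, 425.5]
tcp_rot: [3.14, -0.008, 0.283]
ft_force: [0.8, -0.1, 0.9]
opening: 0.005
```

```bash
python3 - <<'E'
from h import *
for n,b in(("side",(220,130,420,280)),("top",(240,130,400,280))):
    c=Cam(n); im=cv2.resize(c.im[:,:,::-1],None,fx=4,fy=4,interpolation=cv2.INTER_CUBIC)
    for pts,col in(([W(-110,-65,75),W(110,-65,75),W(110,65,75),W(-110,65,75),W(-110,-65,75)],(0,0,255)),
       ([W(-15,-60,80),W(-15,60,80),W(15,60,80),W(15,-60,80)],(0,255,0)),
       *[([W(-60,48,90),W(-60+105*np.cos(a),48,90+105*np.sin(a))],(255,0,0)) for a in(1.7,1.8,1.9,2.0)]):
        cv2.polylines(im,[(c.proj(pts)*4+2).astype(int).reshape(-1,1,2)],False,col,1)
    cv2.imwrite(f"pics/{n}5.png",im[b[1]*4:b[3]*4,b[0]*4:b[2]*4])
go((-135,48,230),(-135,48,160))
E
```

```text
t 5.9833 tip case [-2.000e-01  2.170e+01  2.326e+02] yaw 0.007801173680380025 F [-0.1 -0.1  0. ]
(-135, 48, 230) -> [-134.6  -27.4    1.8]
(-135, 48, 160) -> [-135.   -27.5   71.8]
```

View pics/side5.png

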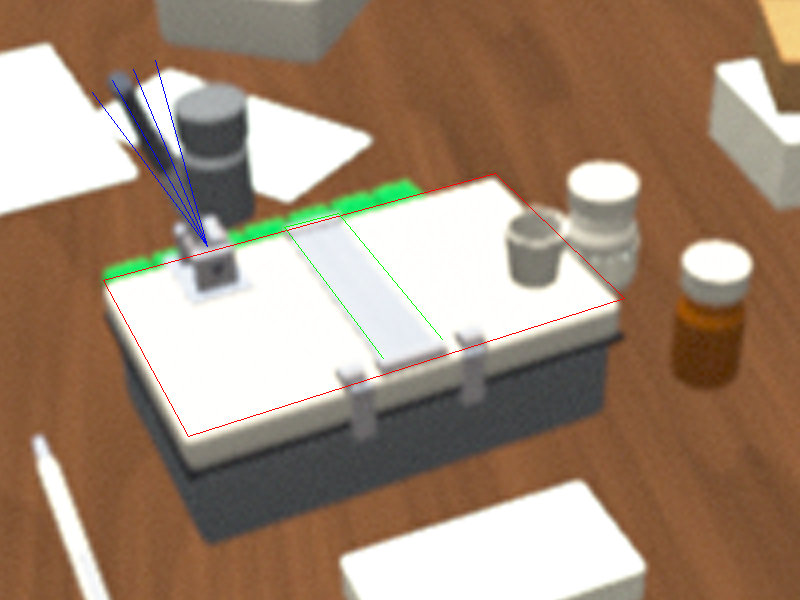

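View pics/top5.png

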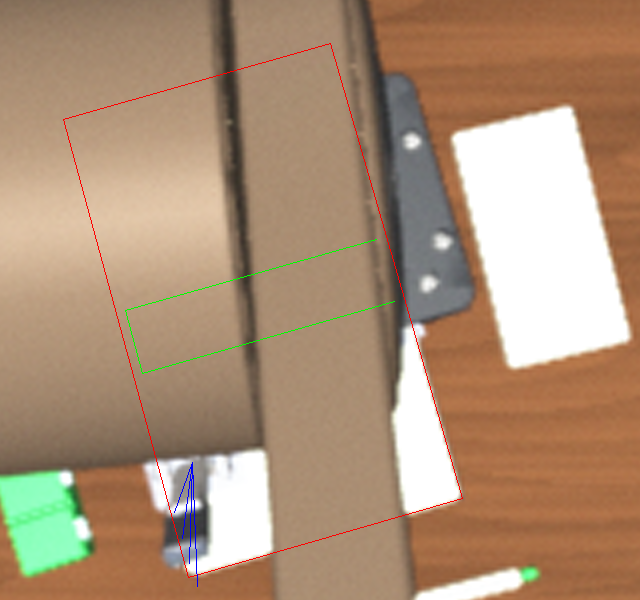

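The strap matches its shut overlay and the case hasn't moved. The lever is at about 1.9 rad, with its tip at about (122,80). I move to the outer side of the lever.

Call:
{"api": "play_rows", "payload": {"increments": [{"dx":-20,"dy":-5,"dz":0,"rx":0,"ry":0,"rz":0},{"dx":-50,"dy":-12,"dz":0,"rx":0,"ry":0,"rz":0},{"dx":-80,"dy":-20,"dz":0,"rx":0,"ry":0,"rz":0},{"dx":-110,"dy":-26,"dz":0,"rx":0,"ry":0,"rz":0},{"dx":-130,"dy":-27.5,"dz":0,"rx":0,"ry":0,"rz":0},{"dx":-138,"dy":-27.5,"dz":10,"rx":0,"ry":0,"rz":0},{"dx":-138,"dy":-27.5,"dz":40,"rx":0,"ry":0,"rz":0},{"dx":-138,"dy":-27.5,"dz":62,"rx":0,"ry":0,"rz":0}]}}

```text
t: 6.65
eef_pos: [460.7, 112.9, 357.8]
tcp_rot: [3.141, -0.004, 0.283]
ft_force: [0.6, 0.4, -0.8]
opening: 0.002
```

```bash
python3 - <<'E'
from h import *
s=Cam("side"); s.crop(180,90,380,240,4,"pics/s6.png")
go(*[(-60+85*np.cos(a)-5*np.sin(a)-10,48,90+85*np.sin(a)+5*np.cos(a)) for a in np.arange(1.9,1.19,-.1)])
E
```

```text
t 6.7 tip case [-140.8   48.4  164.2] yaw 0.007571825116815312 F [-1.  -0.1 -4. ]
(np.float64(-102.21111362183485), 48, np.float64(168.81905961911272)) -> [38.6  0.7 -4.7]
(np.float64(-94.18141620330336), 48, np.float64(171.64103815118116)) -> [46.6  0.8 -7.5]
(np.float64(-85.91010606738192), 48, np.float64(173.6472864169822)) -> [54.9  0.8 -9.5]
(np.float64(-77.47982741081704), 48, np.float64(174.81775864702152)) -> [ 63.3   0.9 -10.7]
(np.float64(-68.97481279126549), 48, np.float64(175.14075986968314)) -> [ 71.8   1.  -11.1]
(np.float64(-60.48004150342177), 48, np.float64(174.61306276352033)) -> [ 80.3   1.  -10.6]
(np.float64(-52.080390493995985), 48, np.float64(173.23993990358431)) -> [88.7  1.1 -9.2]
(np.float64(-43.85978629931882), 48, np.float64(171.0351110795976)) -> [97.   1.2 -7. ]
```

View pics/s6.png

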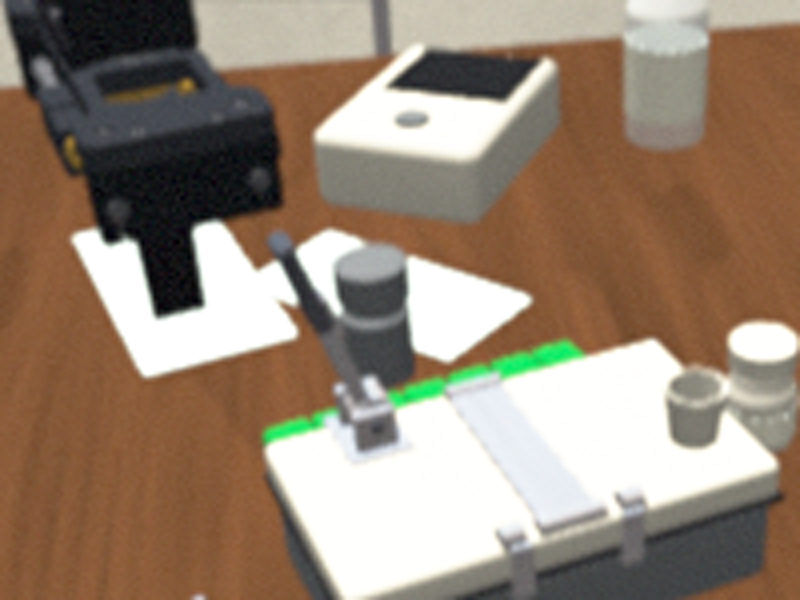

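Call:
{"api": "play_rows", "payload": {"increments": [{"dx":12,"dy":1,"dz":-2,"rx":0,"ry":0,"rz":0},{"dx":22,"dy":1,"dz":-3,"rx":0,"ry":0,"rz":0},{"dx":30,"dy":1,"dz":-3,"rx":0,"ry":0,"rz":0},{"dx":38,"dy":1,"dz":-4,"rx":0,"ry":0,"rz":0},{"dx":45,"dy":1,"dz":-5,"rx":0,"ry":0,"rz":0},{"dx":52,"dy":1,"dz":-6,"rx":0,"ry":0,"rz":0},{"dx":59,"dy":1,"dz":-6,"rx":0,"ry":0,"rz":0},{"dx":66,"dy":1,"dz":-6,"rx":0,"ry":0,"rz":0}]}}

```text
t: 7.37
eef_pos: [524.7, 130.5, 360.4]
tcp_rot: [-3.141, 0.001, 0.283]
ft_force: [-3.5, 0.1, 1.4]
opening: 0.005
```

```bash
python3 - <<'E'
from h import *
s=Cam("side"); s.crop(180,90,380,240,4,"pics/s7.png")
go(*[((-60+82*np.cos(a)-5*np.sin(a)-10).round(1),48,(90+82*np.sin(a)+5*np.cos(a)).round(1)) for a in np.arange(1.4,.65,-.1)])
E
```

```text
t 7.4167 tip case [-73.1  47.9 170.3] yaw 0.007534757749491305 F [-1.  -0.7  0.5]
(np.float64(-61.0), 48, np.float64(171.7)) -> [12.1 -0.  -1.4]
(np.float64(-52.9), 48, np.float64(170.3)) -> [20.2  0.1 -0. ]
(np.float64(-44.9), 48, np.float64(168.2)) -> [28.2  0.1  2.1]
(np.float64(-37.3), 48, np.float64(165.3)) -> [35.8  0.2  5. ]
(np.float64(-29.9), 48, np.float64(161.7)) -> [43.2  0.2  8.6]
(np.float64(-22.9), 48, np.float64(157.3)) -> [50.2  0.3 13. ]
(np.float64(-16.5), 48, np.float64(152.3)) -> [56.6  0.3 17.9]
(np.float64(-10.5), 48, np.float64(146.7)) -> [62.6  0.4 23.5]
```

View pics/s7.png

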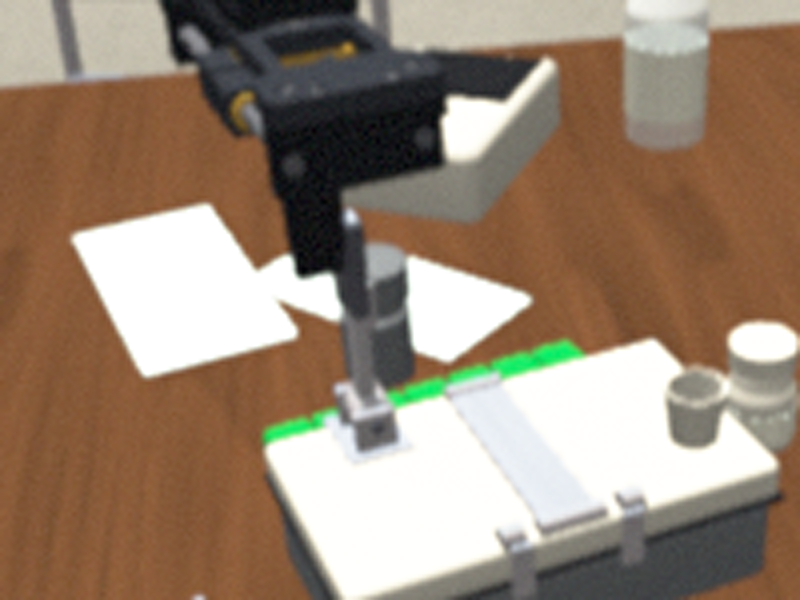

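The lever is almost upright and the finger is behind it at about (320,270). I continue along the arc.

Call:
{"api": "play_rows", "payload": {"increments": [{"dx":8,"dy":0,"dz":0,"rx":0,"ry":0,"rz":0},{"dx":16,"dy":0,"dz":0,"rx":0,"ry":0,"rz":0},{"dx":24,"dy":0,"dz":1,"rx":0,"ry":0,"rz":0},{"dx":32,"dy":0,"dz":4,"rx":0,"ry":0,"rz":0},{"dx":39,"dy":0,"dz":7,"rx":0,"ry":0,"rz":0},{"dx":46,"dy":0,"dz":11,"rx":0,"ry":0,"rz":0},{"dx":53,"dy":0,"dz":16,"rx":0,"ry":0,"rz":0},{"dx":59,"dy":0,"dz":21,"rx":0,"ry":0,"rz":0}]}}

```text
t: 8.08
eef_pos: [583.0, 147.3, 338.6]
tcp_rot: [3.142, 0.0, 0.283]
ft_force: [-2.2, -1.1, 1.0]
opening: 0.009
```

```bash
python3 - <<'E'
from h import *
s=Cam("side"); s.crop(180,90,380,240,4,"pics/s8.png")
go(*[((-60+82*np.cos(a)-5*np.sin(a)-10).round(1),48,(90+82*np.sin(a)+5*np.cos(a)).round(1)) for a in np.arange(.7,-.05,-.1)])
E
```

```text
t 8.1333 tip case [-12.8  48.2 147.7] yaw 0.007433906674448876 F [-0.4 -1.3 -0.8]
(np.float64(-10.5), 48, np.float64(146.7)) -> [2.3 0.3 1. ]
(np.float64(-5.1), 48, np.float64(140.4)) -> [7.7 0.3 7.3]
(np.float64(-0.4), 48, np.float64(133.7)) -> [12.4  0.3 14. ]
(np.float64(3.6), 48, np.float64(126.5)) -> [16.4  0.4 21.2]
(np.float64(6.9), 48, np.float64(119.0)) -> [19.7  0.4 28.7]
(np.float64(9.4), 48, np.float64(111.2)) -> [22.2  0.4 36.5]
(np.float64(11.1), 48, np.float64(103.2)) -> [24.   0.4 44.5]
(np.float64(12.0), 48, np.float64(95.0)) -> [24.9  0.4 52.7]
```

View pics/s8.png

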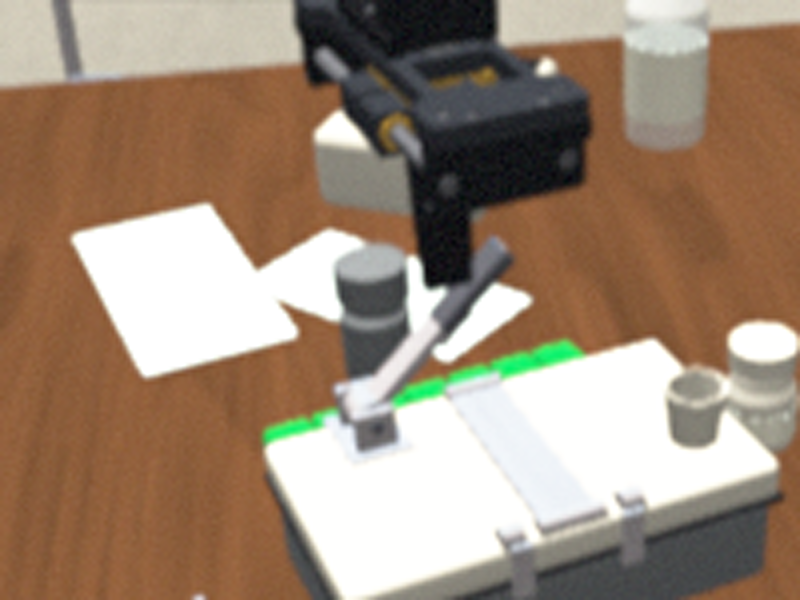

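The lever is at about 0.7 rad and following. I continue down.

Call:
{"api": "play_rows", "payload": {"increments": [{"dx":5,"dy":0,"dz":4,"rx":0,"ry":0,"rz":0},{"dx":10,"dy":0,"dz":10,"rx":0,"ry":0,"rz":0},{"dx":14,"dy":0,"dz":17,"rx":0,"ry":0,"rz":0},{"dx":18,"dy":0,"dz":24,"rx":0,"ry":0,"rz":0},{"dx":21,"dy":0,"dz":31,"rx":0,"ry":0,"rz":0},{"dx":23,"dy":0,"dz":37,"rx":0,"ry":0,"rz":0},{"dx":24,"dy":0,"dz":43,"rx":0,"ry":0,"rz":0},{"dx":24,"dy":0,"dz":48,"rx":0,"ry":0,"rz":0}]}}

```text
t: 8.8
eef_pos: [606.9, 154.2, 289.2]
tcp_rot: [-3.142, -0.001, 0.283]
ft_force: [2.6, 0.5, 2.6]
opening: 0.003
```

Call:
{"api": "play_rows", "payload": {"increments": [{"dx":0,"dy":0,"dz":1,"rx":0,"ry":0,"rz":0},{"dx":0,"dy":0,"dz":2,"rx":0,"ry":0,"rz":0},{"dx":0,"dy":0,"dz":3,"rx":0,"ry":0,"rz":0},{"dx":0,"dy":0,"dz":3.5,"rx":0,"ry":0,"rz":0}]}}

```text
t: 9.13
eef_pos: [607.0, 154.2, 285.9]
tcp_rot: [-3.142, -0.001, 0.283]
ft_force: [0.1, -0.3, 1.4]
opening: 0.002
```

```bash
python3 - <<'E'
from h import *
s=Cam("side"); s.crop(180,90,380,240,4,"pics/s9.png")
go((12,48,94))
E
```

```text
t 9.1833 tip case [11.9 48.4 95.9] yaw 0.007412663930902674 F [0.4 0.9 0.9]
(12, 48, 94) -> [0.1 0.4 1.9]
```

View pics/s9.png

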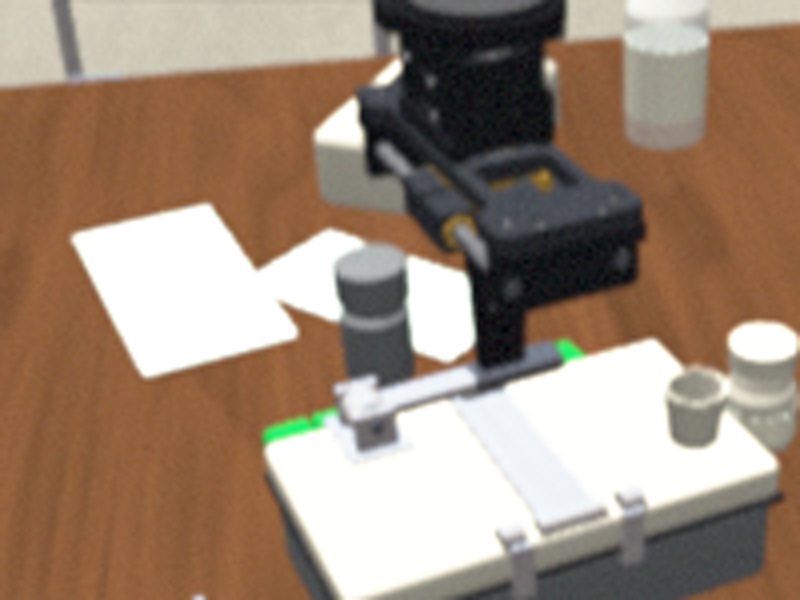

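The lever is almost down. I press it home until the force rises.

Call:
{"api": "play_rows", "payload": {"increments": [{"dx":0,"dy":0,"dz":0.7,"rx":0,"ry":0,"rz":0},{"dx":0,"dy":0,"dz":1.4,"rx":0,"ry":0,"rz":0},{"dx":0,"dy":0,"dz":2.0,"rx":0,"ry":0,"rz":0},{"dx":0,"dy":0,"dz":2.0,"rx":0,"ry":0,"rz":0}]}}

```text
t: 9.52
eef_pos: [607.0, 154.3, 284.3]
tcp_rot: [3.142, -0.002, 0.283]
ft_force: [0.0, 1.1, 5.0]
opening: 0.006
```

Call:
{"api": "play_rows", "payload": {"increments": [{"dx":0,"dy":0,"dz":0.7,"rx":0,"ry":0,"rz":0},{"dx":0,"dy":0,"dz":1.4,"rx":0,"ry":0,"rz":0},{"dx":0,"dy":0,"dz":1.4,"rx":0,"ry":0,"rz":0}]}}

```text
t: 9.77
eef_pos: [606.9, 154.2, 284.1]
tcp_rot: [3.141, -0.002, 0.283]
ft_force: [-2.6, -0.8, 12.9]
opening: 0.004
```

The force rose to 13 N while the tool moved only 0.2 mm, so the lever is on its hard stop. I hold for 0.25 s, lift, and move the hand clear.

Call:
{"api": "play_rows", "payload": {"increments": [{"dx":0,"dy":0,"dz":0.5,"rx":0,"ry":0,"rz":0},{"dx":0,"dy":0,"dz":0.5,"rx":0,"ry":0,"rz":0},{"dx":0,"dy":0,"dz":0.5,"rx":0,"ry":0,"rz":0},{"dx":0,"dy":0,"dz":-10,"rx":0,"ry":0,"rz":0},{"dx":0,"dy":0,"dz":-40,"rx":0,"ry":0,"rz":0},{"dx":0,"dy":0,"dz":-75,"rx":0,"ry":0,"rz":0},{"dx":0,"dy":0,"dz":-110,"rx":0,"ry":0,"rz":0},{"dx":0,"dy":0,"dz":-140,"rx":0,"ry":0,"rz":0}]}}

```text
t: 10.43
eef_pos: [606.3, 154.2, 426.7]
tcp_rot: [3.141, -0.003, 0.283]
ft_force: [0.2, -0.5, 0.5]
opening: 0.004
```

Call:
{"api": "play_rows", "payload": {"increments": [{"dx":0,"dy":35,"dz":0,"rx":0,"ry":0,"rz":0},{"dx":0,"dy":70,"dz":0,"rx":0,"ry":0,"rz":0},{"dx":0,"dy":105,"dz":0,"rx":0,"ry":0,"rz":0},{"dx":0,"dy":140,"dz":0,"rx":0,"ry":0,"rz":0},{"dx":0,"dy":175,"dz":0,"rx":0,"ry":0,"rz":0},{"dx":0,"dy":210,"dz":0,"rx":0,"ry":0,"rz":0},{"dx":0,"dy":240,"dz":0,"rx":0,"ry":0,"rz":0},{"dx":0,"dy":260,"dz":0,"rx":0,"ry":0,"rz":0}]}}

```text
t: 11.1
eef_pos: [679.2, -98.4, 426.9]
tcp_rot: [3.141, -0.003, 0.281]
ft_force: [0.6, -1.0, -0.1]
opening: 0.004
```

Call:
{"api": "play_rows", "payload": {"increments": [{"dx":0,"dy":30,"dz":0,"rx":0,"ry":0,"rz":0},{"dx":0,"dy":50,"dz":0,"rx":0,"ry":0,"rz":0},{"dx":0,"dy":60,"dz":0,"rx":0,"ry":0,"rz":0},{"dx":0,"dy":60,"dz":0,"rx":0,"ry":0,"rz":0}]}}

```text
t: 11.43
eef_pos: [695.9, -157.8, 426.7]
tcp_rot: [3.141, -0.002, 0.279]
ft_force: [-0.7, -0.3, -0.8]
opening: 0.005
```

```bash
python3 - <<'E'
from h import *
for n,b in(("side",(220,130,420,280)),("top",(240,100,400,250))):
    c=Cam(n); cv2.imwrite(f"pics/{n}f0.png",c.im[:,:,::-1]); im=cv2.resize(c.im[:,:,::-1],None,fx=4,fy=4,interpolation=cv2.INTER_CUBIC)
    for pts,col in(([W(-110,-65,75),W(110,-65,75),W(110,65,75),W(-110,65,75),W(-110,-65,75)],(0,0,255)),
       ([W(-15,-60,80),W(-15,60,80),W(15,60,80),W(15,-60,80)],(0,255,0)),
       ([W(-60,40,94),W(45,40,94),W(45,56,94),W(-60,56,94)],(255,0,0))):
        cv2.polylines(im,[(c.proj(pts)*4+2).astype(int).reshape(-1,1,2)],False,col,1)
    cv2.imwrite(f"pics/{n}f.png",im[b[1]*4:b[3]*4,b[0]*4:b[2]*4])
go()
E
```

```text
t 11.5333 tip case [  13.2 -273.6  236.9] yaw 0.005758510161756547 F [-0.5 -0.5 -0.4]
```

View pics/sidef.png

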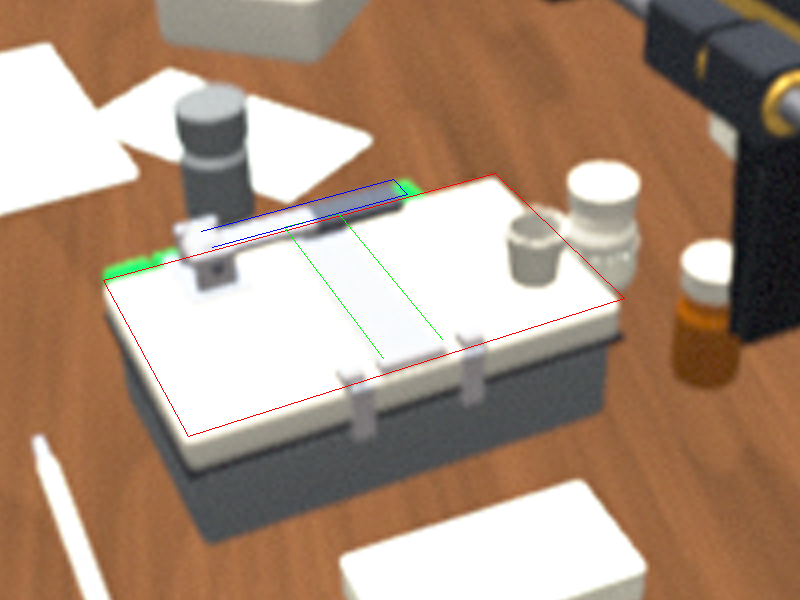

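View pics/topf0.png

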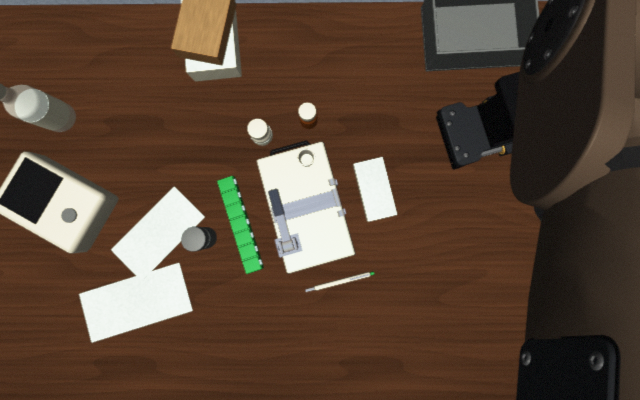

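The strap and lever match their shut overlays. In the side crop the lever runs from about (205,235) to (400,185), across the strap. In the top view the case and every bystander sit at the same pixels as at the start, and the hand is clear, so I hand in.

```bash
python3 -c "
from cell import env
print(env.job_done())"
```

```text
the job is handed in; nothing more can be done
None
```

The case is locked and the job is handed in: I swung the strap flat onto the lid with the shut fingers, then pushed the lever down across it and took the hand clear. No verdict is reported on hand-in.

- **Strap:** it was pressed onto its stop with about 12 N while the lever was still at about 1.9 rad.
- **Lever:** it was pressed onto its stop with about 13 N. The force rose while the tool moved only 0.2 mm.
- **Forces while swinging:** the readings between moves stayed at about 5 N or less, under the 18 N limit.
- **Last pictures:** the strap and lever match their shut outlines to about 2 mm. The case and everything around it sit where they started, as far as the eye can tell. I did not measure the final positions in mm.
- **Time:** about 11.5 s of the 54 s allowed.

No check failed or disagreed. Two early move calls were refused because the rows left out zero values, and the arm did not move on those.

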